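Clear the latched mode key on the test box

TASK

One of the four identical blue mode keys on the grey test box was left latched down. With the fingertips, tap each key lightly, one after the other from the leftmost to the rightmost, without switching any of them; then press the one that is latched until it lets go, so that all four keys stand up. Do not push a key that is up past half its travel, and leave the other things on the bench where they lie, neither lifted nor pushed.

Things in the scene. Friction and masses are not known exactly. Their poses are not given: they have to be found in the camera images.
- key_box: grey box with an aluminium top plate, 110x230x52 mm, fixed to the bench; origin at the centre of its underside, z up, x to its back, y to the left along the key row; turned up to 0.35 rad. Plate 52 mm above the origin. Four identical blue keys at x = -8 mm, y = +72, +24, -24, -72 mm (keys 1 to 4, left to right). The plate is flat within 2 mm but for small amber lenses 3 mm high, 38 mm behind the keys
- key_1_top (a point): centre of the top face (26x26 mm, flat) of the first (leftmost) key; moves with the key. A key that is up has its top 14 mm above the top plate, the latched key 8 mm above it, a key pressed to the stop 4 mm
- key_1 (a joint): how far the first (leftmost) key is down, m: 0 up, about 0.006 latched, 0.010 at the stop. An up key gives from 2 N on, 0.6 N more per mm, and springs back; past 5 mm it counts as switched. The latched key feels solid up to about 5.5 N; pressed on to 3 mm below its latched height (some 8 N) its catch lets go and it springs up as the finger leaves
- key_2_top (a point): centre of the top face (26x26 mm, flat) of the second key; moves with the key. A key that is up has its top 14 mm above the top plate, the latched key 8 mm above it, a key pressed to the stop 4 mm
- key_2 (a joint): how far the second key is down, m: 0 up, about 0.006 latched, 0.010 at the stop. Same springs and catch behaviour as the first key
- key_3_top (a point): centre of the top face (26x26 mm, flat) of the third key; moves with the key. A key that is up has its top 14 mm above the top plate, the latched key 8 mm above it, a key pressed to the stop 4 mm
- key_3 (a joint): how far the third key is down, m: 0 up, about 0.006 latched, 0.010 at the stop. Same springs and catch behaviour as the first key
- key_4_top (a point): centre of the top face (26x26 mm, flat) of the fourth (rightmost) key; moves with the key. A key that is up has its top 14 mm above the top plate, the latched key 8 mm above it, a key pressed to the stop 4 mm
- key_4 (a joint): how far the fourth (rightmost) key is down, m: 0 up, about 0.006 latched, 0.010 at the stop. Same springs and catch behaviour as the first key
- gear_white: white plastic spare gear, 44 mm across, 15 mm high, lying flat just to the left of the key box; loose, bystander; origin at the centre of its underside
- screwdriver_red: screwdriver with red handle, 26x196x26 mm, lying behind the key box; loose, bystander; origin at the centre of its underside
- pliers_blue: combination pliers with blue handles, 61x171x14 mm, lying left of the key box; loose, bystander; origin at the centre of its underside
- notepad: white note pad, 148x105x10 mm, lying at the near left; loose, bystander; origin at the centre of its underside
- step_motor: stepper motor, 50x42 mm, 61 mm high, standing at the right; loose, bystander; origin at the centre of its underside

How it is judged (in metres and radians):
On the way, in this order (a step that is already met when the one before it is completed fails the run):
1. the first (leftmost) key is tapped with the fingers (contact force between the fingers and key_1 above 0.4 N), for 0.04 s.
2. the second key is tapped with the fingers (contact force between the fingers and key_2 above 0.4 N), for 0.04 s.
3. the third key is tapped with the fingers (contact force between the fingers and key_3 above 0.4 N), for 0.04 s.
4. the fourth (rightmost) key is tapped with the fingers (contact force between the fingers and key_4 above 0.4 N), for 0.04 s.
5. the latched key has been pressed and has come up (value of joint each of key_1, key_2, key_3, key_4 below 0.0045 m), for 0.2 s.
At the end, for the whole second after the job is handed in: all four keys stand up, each within 1.5 mm of its full height, and the robot touches nothing (value of joint each of key_1, key_2, key_3, key_4 below 0.0015 m).
It fails at once if a key that was up is pressed past half its travel (5 mm) ((distance of key_1_top from where it was at the start of the episode above 0.005 m and value of joint key_1 above 0.004 m) or (distance of key_2_top from where it was at the start of the episode above 0.005 m and value of joint key_2 above 0.004 m) or (distance of key_3_top from where it was at the start of the episode above 0.005 m and value of joint key_3 above 0.004 m) or (distance of key_4_top from where it was at the start of the episode above 0.005 m and value of joint key_4 above 0.004 m)).
It fails at once if one of the loose bystanders is lifted or moved by more than 15 mm (distance of any of gear_white, screwdriver_red, pliers_blue, notepad, step_motor from where it was at the start of the episode above 0.015 m).
It also fails if it takes over 48 s, if anything falls off the work surface, if the arm or the gripper's body presses on something with over 40 N, if the wrist force passes 120 N, or if a joint passes its speed limit or range.

ROBOT

A 6-joint arm with a two-finger parallel gripper is mounted at the origin on a cart in front of the work surface, level with it; the furniture and walls round the work are solid. World frame = base frame: x ahead of the robot, y to its left, z up, the work surface at z = 0. Lengths are in mm, angles in rad, forces in N, time in s.
With the tool pointing down it reaches from about 350 to 775 mm from the base axis. Payload 7.3 kg.
Tool frame: the origin (TCP) lies at the very end of the fingers, on their centre line; the grasp point (between the pads) lies 19 mm behind it (bot.grip_point_offset is the distance from the TCP to the grasp point, in mm); z points along the fingers, y is the line along which they close (so a half turn about z gives the same grasp; the last joint's range is limited). The gripper opens to 92 mm and grips with 3 to 60 N. Pads are 19 mm wide; open, the fingers measure 130 mm over their backs; the gripper's body (75 mm by 190 mm) begins 47 mm behind the grasp point.
Start: joints at [1.059, 0.342, 1.524, -0, 1.275, -0.146], TCP at [187.777, 490.29, 226.741] pointing down, gripper open.
Joint ranges: [-2.53, 2.53], [-0.77, 2.02], [0.04, 2.7], [-1, 4.14], [0.28, 2.66], [-3.11, 3.11]. Speed limits (rad/s): [2.57, 2.57, 3.14, 3.14, 3.14, 3.14].

INTERFACE

Orientations are given as [roll, pitch, yaw] about the fixed x, y, z axes, in that order (R = Rz(yaw) Ry(pitch) Rx(roll)).
In Python, from plant import bot gives the robot as it stands. The module is installed in compiled form; this text tells all that it offers.
- The arm moves only by the shell command python3 -m jog 'ROWS' [OPENING]. ROWS is JSON, a list of rows, each a list of 6 numbers: the shift along the tool's x, y, z in mm, then the turn, a rotation vector about the tool's x, y, z in rad. In form: [[dx, dy, dz, rx, ry, rz], ...]. A call has 1 to 12 rows; each row shifts and turns the commanded pose from where the row before left it, along the tool's axes as they then stand; what a row does not reach is not made up. A row lasts 1/10 s, in which the tool goes at most 50 mm and 8.59 degrees, less where a joint would pass 70% of its speed; a pose out of reach is approached as far as the arm can. A call with a gripper value outside its range is refused whole. OPENING is the opening in per cent of the stroke, from 0 (shut) to 100 (fully open), set as the call begins (- or left out, the last holds). The fingers move at their own pace and stop on an object; the grip force is fixed at half the most. Time passes only in rows, so rows that do not move let the fingers close. It gives the time, the measured TCP pose, the force, the opening and the grip force at its end, in the units of the state.
- bot.get_obs(): the state, without advancing time (a new reading comes with each control period).
- bot.capture(name): name is "scene" or "side" or "wrist"; returns the picture (420x560x3 uint8, red, green, blue); there is no depth.
- bot.camera_model(name): a dict with "fx", "fy", "cx", "cy" (pixels), "position" and "orientation" of the camera in the world; the wrist camera has in their place "T_tool_cam" (4x4, takes a point from camera to tool coordinates, whose origin is the TCP and whose axes are the flange's). Camera axes: x right, y down, z forward; pixel columns grow to the right and rows downward; lengths in mm; the calibration is good to about 2 mm. A picture is of the moment at which its call begins: read the wrist's pose just before it. camera_model takes no time and is no camera call.
- bot.close_job(): hands the job in; it is judged then, once.
Trained networks look in the newest picture that a camera, given by its name, has taken for a name from the list of things; names that differ only in an ending like _2 or _b are one class to them, and where a whole thing is asked for, a point or a joint stands for the part that bears it (a point fixed in the world has none). Each returns a list of dicts, best first, with "p" (0 to 1); they miss things now and then, are a little off and sometimes report something else, mostly with a low value. They report only what shows in the picture. A call takes as long as a camera call.
- bot.outline_of(target, camera): "mask" (420x560 bool, what is visible of it) and "pixel" ([column, row] in pixels, amid what is visible of it).
The state is a dict: "time": time; "joint_positions": joint angles; "dq": joint speeds; "tau": joint torques, N m; "tool_pos": TCP position; "tcp_rot": TCP orientation; "contact_force": force on the tool from outside, world axes, zero at the start; "moment": the same for the moment, N m; "grip_width": finger opening in mm; "finger_force": force on a finger pad.
Only numpy, scipy, OpenCV 4.12 (cv2) and the standard library are available. Lean on these libraries where they do the work, as an engineer would, in place of code of your own. Each camera call takes 0.05 s, during which the arm holds its last target. There are 200 camera calls.

## Working session

There is one attempt and no reset: what is moved stays moved. The work goes in short steps, Python scripts to look and compute and a shell command to move; the robot and the scene stay as the last step left them, time stands still between calls to the robot, and variables do not carry over. Pictures are saved under pics/ and viewed, at most 10 in all, crops included, and the job is handed in when it is done.

```bash
mkdir -p pics
cat > h.py <<'E'
import numpy as np,cv2
from scipy.spatial.transform import Rotation as R
from plant import bot
def cam(n):
    m=bot.camera_model(n)
    if n=="wrist":
        o=bot.get_obs();T=np.eye(4);T[:3,:3]=R.from_euler('xyz',o['tcp_rot']).as_matrix();T[:3,3]=o['tool_pos']
        return m,T@np.array(m['T_tool_cam'])
    T=np.eye(4);q=np.array(m['orientation']);T[:3,:3]=R.from_euler('xyz',q).as_matrix() if q.size==3 else (q if q.shape==(3,3) else R.from_quat(q).as_matrix());T[:3,3]=m['position'];return m,T
def topix(n,p,mt=None):
    m,T=mt or cam(n);c=(np.asarray(p)-T[:3,3])@T[:3,:3];return np.c_[c[:,0]/c[:,2]*m['fx']+m['cx'],c[:,1]/c[:,2]*m['fy']+m['cy']]
def ray(n,px,z,mt=None):
    m,T=mt or cam(n);d=T[:3,:3]@np.array([(px[0]-m['cx'])/m['fx'],(px[1]-m['cy'])/m['fy'],1]);return T[:3,3]+d*(z-T[2,3])/d[2]
E
python3 - <<'E'
from h import *
o=bot.get_obs();print(o)
for n in("scene","side","wrist"):
    print(n,bot.camera_model(n))
    mt=cam(n);im=bot.capture(n);cv2.imwrite(f"pics/{n}0.png",im[:,:,::-1])
    for t in("key_1_top","key_box"):
        for d in bot.outline_of(t,n): 
            ys,xs=np.nonzero(d['mask']);print(t,d['p'],d['pixel'],len(xs),np.round(ray(n,d['pixel'],64 if t!='key_box' else 52,mt)))
E
```

```text
{'time': 0.0, 'joint_positions': array([ 1.05899641e+00,  3.42707404e-01,  1.52500529e+00, -6.70459658e-06,
        1.27537100e+00, -1.46011656e-01]), 'dq': array([ 0.00013699, -0.00084317,  0.00013091,  0.00174394,  0.0016409 ,
        0.00025113]), 'tau': array([ 5.98592960e-04, -4.31237626e+01, -2.44218528e+01,  7.18666683e-02,
        5.61051350e-02, -1.68598258e-04]), 'tool_pos': array([187.5768583 , 489.92518422, 226.05699557]), 'tcp_rot': array([-3.14011655e+00, -2.10592199e-04,  2.77580619e+00]), 'contact_force': array([-0.52640015, -0.78098013,  0.3592309 ]), 'moment': array([ 0.02084276, -0.00683346,  0.00525098]), 'finger_force': 0.0, 'grip_width': 91.32740842173908}
scene {'fx': 385.7560115816232, 'fy': 385.7560115816232, 'cx': 279.79337356564224, 'cy': 210.43808719176843, 'position': array([-367.78295894, -490.90610911,  545.97152261]), 'orientation': array([-1.9757986 ,  0.00858002, -1.06212533])}
key_1_top 0.64 [253.4, 211.2] 38 [568. 131.  64.]
side {'fx': 395.44606083316944, 'fy': 395.44606083316944, 'cx': 285.33433405666295, 'cy': 215.44109717628442, 'position': array([ 279.63029101, 1056.30632194,  723.90093558]), 'orientation': array([-2.1119249 , -0.02467962, -2.86305046])}
key_1_top 0.38 [273.4, 241.8] 76 [558. 150.  64.]
key_box 0.55 [277.8, 240.1] 2105 [553. 121.  52.]
key_box 0.3 [271.8, 240.4] 79 [570. 128.  52.]
wrist {'fx': 365.4756657504537, 'fy': 365.4756657504537, 'cx': 285.69050742331103, 'cy': 209.05223691220945, 'T_tool_cam': array([[-6.69732505e-04, -9.69567886e-01, -2.44821704e-01,
         6.50838795e+01],
       [ 9.99999773e-01, -6.29764718e-04, -2.41533760e-04,
         1.88546297e-01],
       [ 8.00033055e-05, -2.44821810e-01,  9.69568087e-01,
        -1.59420770e+02],
       [ 0.00000000e+00,  0.00000000e+00,  0.00000000e+00,
         1.00000000e+00]])}
```

```bash
python3 -m jog '[[-38,-19,-6,0,0,0],[-38,-19,-6,0,0,0],[-38,-19,-6,0,0,0],[-38,-19,-6,0,0,0],[-38,-19,-6,0,0,0],[-38,-19,-6,0,0,0],[-38,-19,-6,0,0,0],[-38,-19,-6,0,0,0],[-38,-19,-6,0,0,0],[-38,-19,-6,0,0,0],[-38,-19,0,0,0,0],[-34,-14,0,0,0,0]]' 0
python3 -m jog '[[0,0,0,0,0,0],[0,0,0,0,0,0]]'
python3 - <<'E'
from h import *
mt=cam("wrist");im=bot.capture("wrist");side=bot.capture("side");sc=bot.capture("scene")
print(bot.get_obs()['time'])
for n in("wrist",):
    for t in("key_1_top","key_box"):
        for d in bot.outline_of(t,n):
            ys,xs=np.nonzero(d['mask']);print(t,d['p'],d['pixel'],len(xs),xs.min(),xs.max(),ys.min(),ys.max(),np.round(ray(n,d['pixel'],64 if t!='key_box' else 52,mt)))
cv2.imwrite("pics/w1.png",im[:,:,::-1]);cv2.imwrite("pics/s1.png",np.hstack([cv2.resize(x,(400,300)) for x in(sc,side)])[:,:,::-1])
E
```

```text
time: 1.65
tool_pos: [531.3, 118.4, 287.0]
tcp_rot: [3.141, 0.001, 2.775]
contact_force: [0.3, 0.8, 0.5]
grip_width: 1.9
finger_force: 0.0
time: 1.85
tool_pos: [530.1, 119.9, 286.3]
tcp_rot: [-3.142, -0.001, 2.774]
contact_force: [-0.5, 0.5, -0.7]
grip_width: 0.6
finger_force: 0.0
2.0
key_1_top 0.91 [312.6, 209.3] 626 298 325 196 224 [570. 136.  64.]
key_box 0.85 [265.0, 209.3] 12845 141 356 154 246 [554.  86.  52.]
```

View pics/w1.png

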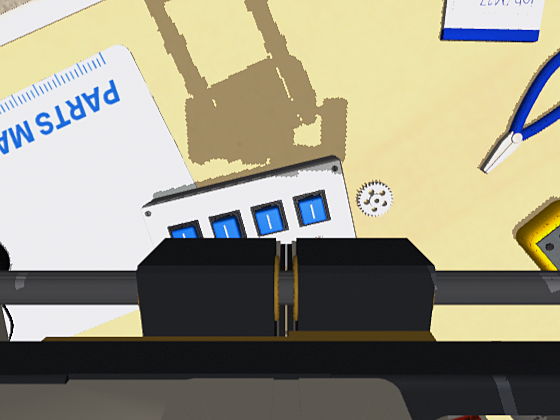

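View pics/s1.png

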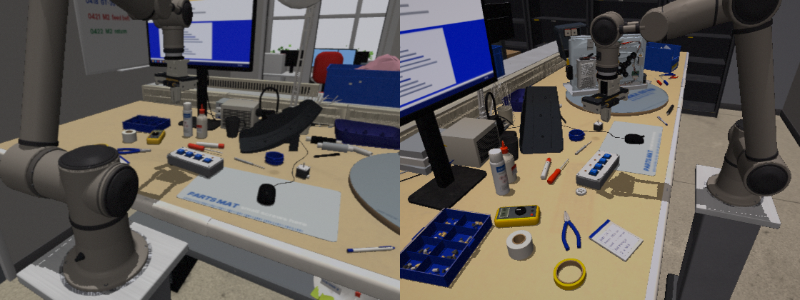

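```bash
python3 -m jog '[[-20,-10,0,0,0,0],[-20,-10,0,0,0,0],[-10,-10,0,0,0,-0.08],[0,0,0,0,0,-0.1],[0,0,0,0,0,0],[0,0,0,0,0,0]]'
python3 - <<'E'
from h import *
mt=cam("wrist");im=bot.capture("wrist");side=bot.capture("side")
hsv=cv2.cvtColor(im,cv2.COLOR_RGB2HSV)
m=cv2.inRange(hsv,(95,120,60),(125,255,255))
n,l,s,c=cv2.connectedComponentsWithStats(m)
for i in range(1,n):
    if 100<s[i,4]<3000: print(s[i],c[i],np.round(ray("wrist",c[i],66,mt),1))
print(bot.get_obs()['tool_pos'],bot.get_obs()['tcp_rot'])
cv2.imwrite("pics/w2.png",np.vstack([im,])[:,:,::-1])
mt=cam("side")
x,y=np.int32(topix("side",[[570,64,60]],mt)[0]);cv2.imwrite("pics/s2.png",cv2.resize(side[y-50:y+50,x-60:x+60],None,fx=5,fy=5,interpolation=2)[:,:,::-1])
E
```

```text
time: 2.7
tool_pos: [565.7, 75.2, 287.0]
tcp_rot: [3.141, 0.0, 2.954]
contact_force: [0.5, -0.6, -0.1]
grip_width: 0.4
finger_force: 0.0
[146   5  16  26 211] [154.52606635  19.492891  ] [390.7 -18.1  66. ]
[123   9  20  26 238] [133.7394958   21.39915966] [388.6 -38.   66. ]
[105  15  19  25 246] [114.72357724  28.14227642] [390.9 -57.5  66. ]
[500  18  60  25 715] [530.07552448  29.92027972] [466.5 331.8  66. ]
[ 90  21  16  25 160] [96.475   35.43125] [393.8 -76.5  66. ]
[ 69  25  18  24 221] [77.50226244 36.53393665] [391.3 -94.7  66. ]
[ 38  30  26  28 355] [50.36901408 44.12394366] [ 392.9 -122.6   66. ]
[ 17  36  19  26 231] [27.98701299 48.37229437] [ 392.4 -145.1   66. ]
[  3  43  17  25 151] [ 9.7218543  57.18543046] [ 396.7 -165.4   66. ]
[544 111  16  35 254] [554.37007874 128.72047244] [564.6 353.7  66. ]
[329 160  27  28 610] [342.24262295 173.60327869] [569.7 134.9  66. ]
[284 163  26  27 597] [296.60971524 176.319933  ] [563.6  87.4  66. ]
[238 166  27  27 608] [251.45723684 179.08881579] [557.6  40.2  66. ]
[194 169  27  26 585] [207.31282051 181.24957265] [551.1  -6.   66. ]
[565.79858633  75.09691876 286.92739136] [3.14141937e+00 2.51307803e-04 2.95487320e+00]
```

View pics/w2.png

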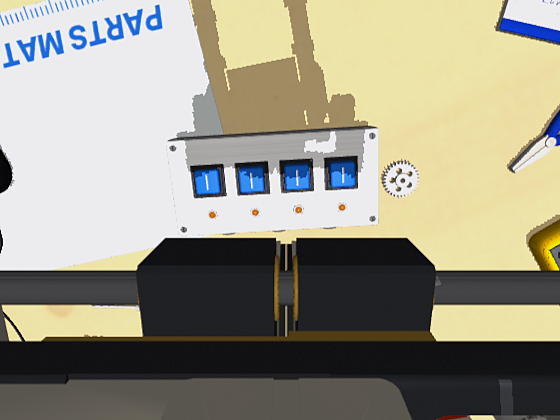

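View pics/s2.png

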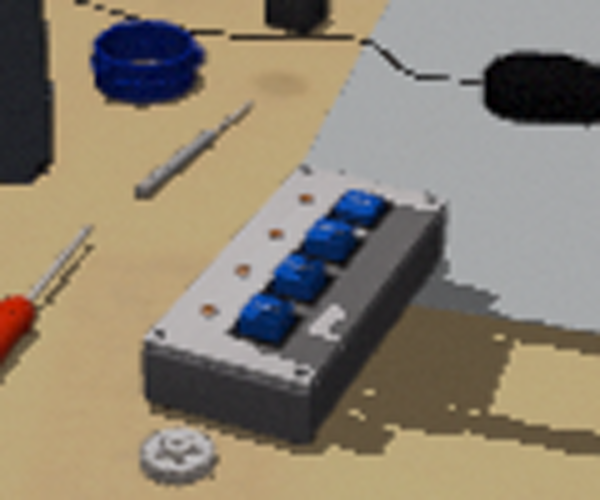

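Keys 1–4 are at pixels (342,174), (297,176), (251,179), (207,181). Their spacing suggests key 4 is lower. I'll confirm by touch.

```bash
python3 -m jog '[[0,0,0,0,0,-0.055],[2,30,0,0,0,0],[2,30,0,0,0,0],[0,0,35,0,0,0],[0,0,35,0,0,0],[0,0,35,0,0,0],[0,0,35,0,0,0],[0,0,35,0,0,0],[0,0,30,0,0,0],[0,0,0,0,0,0],[0,0,0,0,0,0],[0,0,0,0,0,0]]'
python3 - <<'E'
from h import *
mt=cam("wrist");im=bot.capture("wrist")
o=bot.get_obs();print(o['tool_pos'],o['tcp_rot'],o['contact_force'])
cv2.imwrite("pics/w3.png",im[:,:,::-1])
E
```

```text
time: 4.0
tool_pos: [571.2, 134.8, 83.8]
tcp_rot: [3.141, 0.003, 3.011]
contact_force: [0.4, -0.4, 0.2]
grip_width: 0.4
finger_force: 0.0
[571.21752242 134.75663098  83.89014044] [3.1406544  0.00374796 3.01072208] [ 0.31185112 -0.39934288 -0.40019011]
```

View pics/w3.png

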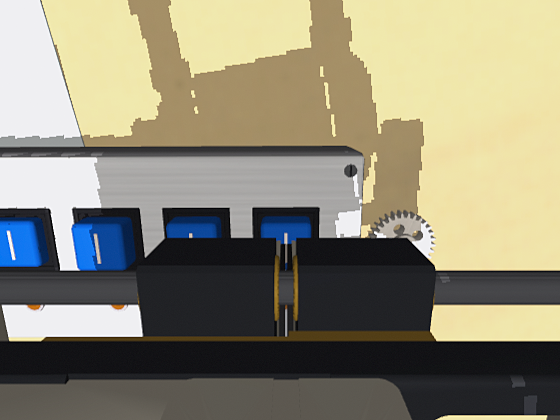

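```bash
python3 -m jog '[[0,0,5,0,0,0],[0,0,5,0,0,0],[0,0,4,0,0,0],[0,0,0,0,0,0],[0,0,0,0,0,0]]'
for i in 1; do python3 -m jog '[[0,0,1,0,0,0],[0,0,0,0,0,0]]'; python3 -m jog '[[0,0,1,0,0,0],[0,0,0,0,0,0]]';python3 -m jog '[[0,0,1,0,0,0],[0,0,0,0,0,0]]';python3 -m jog '[[0,0,1,0,0,0],[0,0,0,0,0,0]]'; done
```

```text
time: 4.55
tool_pos: [569.9, 134.5, 67.6]
tcp_rot: [3.142, -0.0, 3.011]
contact_force: [-0.3, -0.8, -0.3]
grip_width: 0.2
finger_force: 0.0
time: 4.75
tool_pos: [570.0, 134.5, 66.7]
tcp_rot: [3.142, 0.0, 3.011]
contact_force: [-0.5, 0.1, -0.1]
grip_width: 0.3
finger_force: 0.0
time: 4.95
tool_pos: [570.1, 134.5, 65.9]
tcp_rot: [3.141, 0.0, 3.011]
contact_force: [-0.3, -0.7, 2.1]
grip_width: 0.4
finger_force: 1.0
time: 5.15
tool_pos: [570.1, 134.5, 64.9]
tcp_rot: [3.141, 0.0, 3.011]
contact_force: [0.5, -0.2, 2.8]
grip_width: 0.5
finger_force: 1.3
time: 5.35
tool_pos: [570.1, 134.5, 63.8]
tcp_rot: [3.141, 0.0, 3.011]
contact_force: [-0.4, 0.0, 3.0]
grip_width: 0.4
finger_force: 1.6
```

```bash
python3 -m jog '[[0,0,-8,0,0,0],[0,0,-6,0,0,0],[0,-24,0,0,0,0],[0,-24,0,0,0,0],[0,0,0,0,0,0],[0,0,6,0,0,0],[0,0,4,0,0,0],[0,0,1,0,0,0],[0,0,1,0,0,0],[0,0,1,0,0,0],[0,0,0,0,0,0],[0,0,0,0,0,0]]'; python3 -c "
from h import *
print(bot.get_obs()['contact_force'],bot.get_obs()['tool_pos'])"
```

```text
time: 6.55
tool_pos: [563.7, 87.2, 64.9]
tcp_rot: [3.141, 0.0, 3.011]
contact_force: [-0.7, 0.5, 2.9]
grip_width: 0.3
finger_force: 1.3
[-0.68197462  0.48499303  2.92009179] [563.69418774  87.23197918  64.91754188]
```

Key 2 is up and tapped. Next is key 3.

```bash
python3 -m jog '[[0,0,-8,0,0,0],[0,0,-5,0,0,0],[0,-24,0,0,0,0],[0,-24,0,0,0,0],[0,0,0,0,0,0],[0,0,6,0,0,0],[0,0,4,0,0,0],[0,0,1,0,0,0],[0,0,1,0,0,0],[0,0,1,0,0,0],[0,0,0,0,0,0],[0,0,0,0,0,0]]'
```

```text
time: 7.75
tool_pos: [557.4, 39.6, 64.9]
tcp_rot: [3.141, 0.0, 3.011]
contact_force: [-2.1, 1.4, 3.0]
grip_width: 0.6
finger_force: 1.3
```

```bash
python3 -m jog '[[0,0,-8,0,0,0],[0,0,-5,0,0,0],[0,-24,0,0,0,0],[0,-24,0,0,0,0],[0,0,0,0,0,0],[0,0,6,0,0,0],[0,0,4,0,0,0],[0,0,1,0,0,0],[0,0,1,0,0,0],[0,0,1,0,0,0],[0,0,0,0,0,0],[0,0,0,0,0,0]]'
```

```text
time: 8.95
tool_pos: [551.2, -8.2, 64.8]
tcp_rot: [3.142, 0.0, 3.011]
contact_force: [-0.2, 0.8, -0.1]
grip_width: 0.1
finger_force: 0.0
```

No contact at up height, so key 4 is the latched one. I'll tap it gently.

```bash
python3 -m jog '[[0,0,2,0,0,0],[0,0,2,0,0,0],[0,0,0,0,0,0],[0,0,0,0,0,0]]'; python3 -m jog '[[0,0,0.5,0,0,0],[0,0,0,0,0,0]]';python3 -m jog '[[0,0,0.5,0,0,0],[0,0,0,0,0,0]]'
```

```text
time: 9.35
tool_pos: [551.2, -8.3, 60.7]
tcp_rot: [3.141, 0.0, 3.011]
contact_force: [0.3, -0.7, -0.1]
grip_width: 0.6
finger_force: 0.1
time: 9.55
tool_pos: [551.2, -8.3, 60.5]
tcp_rot: [3.142, 0.0, 3.011]
contact_force: [-0.5, -0.5, 3.1]
grip_width: 0.4
finger_force: 1.7
time: 9.75
tool_pos: [551.2, -8.3, 60.0]
tcp_rot: [3.142, 0.0, 3.011]
contact_force: [-1.6, -0.1, 6.5]
grip_width: 0.5
finger_force: 2.8
```

Key 4 is tapped and feels solid, so it is latched. Now I'll press it through to release, about 3–4 mm.

```bash
python3 -m jog '[[0,0,1,0,0,0],[0,0,1,0,0,0],[0,0,1,0,0,0],[0,0,0.5,0,0,0],[0,0,0,0,0,0],[0,0,0,0,0,0]]'
```

```text
time: 10.35
tool_pos: [551.3, -8.3, 57.0]
tcp_rot: [-3.142, 0.001, 3.011]
contact_force: [-2.5, 0.2, 8.1]
grip_width: 0.5
finger_force: 4.2
```

```bash
python3 -m jog '[[0,0,0.5,0,0,0],[0,0,0,0,0,0],[0,0,0,0,0,0]]'; python3 -m jog '[[0,0,-3,0,0,0],[0,0,-3,0,0,0],[0,0,0,0,0,0]]';python3 -m jog '[[0,0,-5,0,0,0],[0,0,-15,0,0,0],[0,0,-30,0,0,0],[0,0,-30,0,0,0],[0,0,-40,0,0,0],[0,0,-40,0,0,0],[-20,35,-30,0,0,0],[-20,35,-10,0,0,0],[0,0,0,0,0,0],[0,0,0,0,0,0],[0,0,0,0,0,0]]'
python3 - <<'E'
from h import *
side=bot.capture("side");w=bot.capture("wrist")
x,y=np.int32(topix("side",[[570,64,60]])[0]);a=cv2.resize(side[y-50:y+50,x-60:x+60],(400,333),interpolation=2)
b=cv2.resize(w[100:260,120:440],(400,333));cv2.imwrite("pics/s4.png",np.hstack([a,b])[:,:,::-1])
E
```

```text
time: 10.65
tool_pos: [551.3, -8.3, 56.5]
tcp_rot: [3.142, 0.001, 3.011]
contact_force: [-3.3, 0.4, 9.1]
grip_width: 0.4
finger_force: 4.5
time: 10.95
tool_pos: [551.2, -8.3, 62.3]
tcp_rot: [3.142, 0.001, 3.011]
contact_force: [-1.2, -0.3, 3.6]
grip_width: 0.6
finger_force: 2.1
time: 12.05
tool_pos: [599.0, 55.2, 260.6]
tcp_rot: [-3.141, -0.002, 3.011]
contact_force: [-1.4, -0.3, -0.1]
grip_width: 0.4
finger_force: 0.0
```

View pics/s4.png

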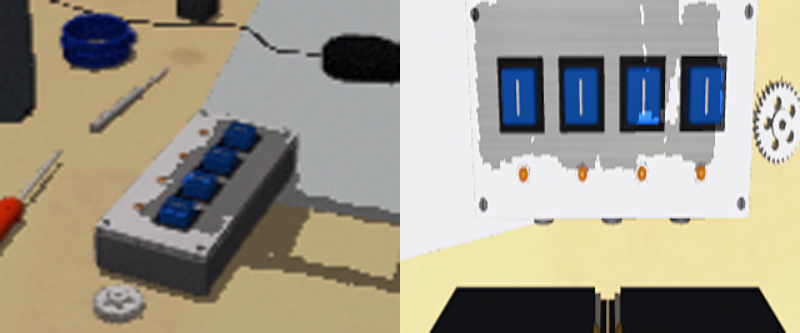

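At 62.3 mm the key was still pushing back with 3.6 N, above its latched height. The picture shows all four keys alike, at wrist-crop columns 520, 582, 642 and 703. The key has released, so I'm handing in.

```bash
python3 -c "
from plant import bot
print(bot.close_job())"
```

```text
the job is handed in; nothing more can be done
None
```

I tapped keys 1 to 4 in order, found key 4 latched and pressed it until it released; all four keys now appear up, and I handed the job in at about 12 s (no verdict was returned).

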